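# Pull up the instrument tray, rack its scrapers, push it back

### The job

First pull the steel tray, with the scrapers still in it, towards you by hooking behind its far lip, sliding it on the worktop without lifting it, until its near wall lies squarely against the stop strip and roughly centred on it. Then put every scraper that is in the tray away in the slotted rack, blade first and fully home, one to a slot. Once all are racked, push the empty tray straight back until it is about 9 cm clear of the strip. Leave the bottle, the vial and the tape where they are.

Things in the scene. Friction and masses are not known exactly. Their poses are not given: they have to be found in the camera images.
- stop: Aluminium stop strip fixed to the worktop near its front edge, 12 deep (its x) x 240 long (its y) x 14 high. Origin on the worktop under its middle; x points away from the robot, the face that the tray comes against is at x = +6. (Sizes in mm.)
- tray: Shallow open stainless steel tray, 160 deep (its x, away from the robot) x 292 wide (its y) x 28 high outside, walls and floor 3 thick, with a rolled rim (6 diameter, its centre 24 high) that stands 4 proud of the walls all round. About 0.6 kg, slides on the worktop. Origin in the middle of its underside. When docked its origin is at about x = 86 in the frame of the stop.
- tray_far_lip (a point): Middle of the outer side of the tray's far rim, 24 above the tray's underside, 84 from the tray's origin along its +x; behind and below it there is free worktop for fingertips.
- tray_front_left (a point): Point on the outer face of the tray's near wall (80 from the tray's origin along -x), 110 left (+y) of its middle, 7 above its underside.
- tray_front_right (a point): The same at 110 right (-y) of the middle of the near wall.
- rack: White slotted block fixed to the worktop, 76 deep (its x) x 252 wide (its y) x 38 high. Origin on the worktop under the middle of its front face; x points into the block, away from the robot. Five horizontal slots open side by side in the front face, 50 between centres, each 31 wide, 8 high (20 to 28 above the worktop), 68 deep, closed at the back.
- slot_1 (a point): Middle of the mouth of slot 1 of the rack (slot 1 is at its left, +y; y = 100 in the rack's frame), 24 above the worktop. Any scraper may go in any slot; one scraper to a slot.
- slot_2 (a point): Middle of the mouth of slot 2 of the rack (slot 1 is at its left, +y; y = 50 in the rack's frame), 24 above the worktop. Any scraper may go in any slot; one scraper to a slot.
- slot_3 (a point): Middle of the mouth of slot 3 of the rack (slot 1 is at its left, +y; y = 0 in the rack's frame), 24 above the worktop. Any scraper may go in any slot; one scraper to a slot.
- slot_4 (a point): Middle of the mouth of slot 4 of the rack (slot 1 is at its left, +y; y = -50 in the rack's frame), 24 above the worktop. Any scraper may go in any slot; one scraper to a slot.
- slot_5 (a point): Middle of the mouth of slot 5 of the rack (slot 1 is at its left, +y; y = -100 in the rack's frame), 24 above the worktop. Any scraper may go in any slot; one scraper to a slot.
- scraper_1: Flat scraper, 130 long, 60 g, all alike (3 to 5 are there): black handle 70 long x 14 wide x 12 thick, then a steel blade 60 x 26 wide x 4 thick at mid-thickness, so either side up is the same. x points from handle to blade, y across the width. Origin in the handle, on the centre line, 25 behind the shoulder where the blade begins, 45 from the handle's end. Balances about 19 ahead of the origin.
- scraper_1_edge (a point): Middle of that scraper's front blade edge, 85 ahead of its origin along its x. Fully home in the rack it is 60 behind the front face. In the tray the scraper lies flat on its handle (origin 9 above the tray's underside), blade pointing away from or towards the robot.
- scraper_2: Flat scraper, 130 long, 60 g, all alike (3 to 5 are there): black handle 70 long x 14 wide x 12 thick, then a steel blade 60 x 26 wide x 4 thick at mid-thickness, so either side up is the same. x points from handle to blade, y across the width. Origin in the handle, on the centre line, 25 behind the shoulder where the blade begins, 45 from the handle's end. Balances about 19 ahead of the origin.
- scraper_2_edge (a point): Middle of that scraper's front blade edge, 85 ahead of its origin along its x. Fully home in the rack it is 60 behind the front face. In the tray the scraper lies flat on its handle (origin 9 above the tray's underside), blade pointing away from or towards the robot.
- scraper_3: Flat scraper, 130 long, 60 g, all alike (3 to 5 are there): black handle 70 long x 14 wide x 12 thick, then a steel blade 60 x 26 wide x 4 thick at mid-thickness, so either side up is the same. x points from handle to blade, y across the width. Origin in the handle, on the centre line, 25 behind the shoulder where the blade begins, 45 from the handle's end. Balances about 19 ahead of the origin.
- scraper_3_edge (a point): Middle of that scraper's front blade edge, 85 ahead of its origin along its x. Fully home in the rack it is 60 behind the front face. In the tray the scraper lies flat on its handle (origin 9 above the tray's underside), blade pointing away from or towards the robot.
- scraper_4: Flat scraper, 130 long, 60 g, all alike (3 to 5 are there): black handle 70 long x 14 wide x 12 thick, then a steel blade 60 x 26 wide x 4 thick at mid-thickness, so either side up is the same. x points from handle to blade, y across the width. Origin in the handle, on the centre line, 25 behind the shoulder where the blade begins, 45 from the handle's end. Balances about 19 ahead of the origin.
- scraper_4_edge (a point): Middle of that scraper's front blade edge, 85 ahead of its origin along its x. Fully home in the rack it is 60 behind the front face. In the tray the scraper lies flat on its handle (origin 9 above the tray's underside), blade pointing away from or towards the robot.
- scraper_5: Flat scraper, 130 long, 60 g, all alike (3 to 5 are there): black handle 70 long x 14 wide x 12 thick, then a steel blade 60 x 26 wide x 4 thick at mid-thickness, so either side up is the same. x points from handle to blade, y across the width. Origin in the handle, on the centre line, 25 behind the shoulder where the blade begins, 45 from the handle's end. Balances about 19 ahead of the origin.
- scraper_5_edge (a point): Middle of that scraper's front blade edge, 85 ahead of its origin along its x. Fully home in the rack it is 60 behind the front face. In the tray the scraper lies flat on its handle (origin 9 above the tray's underside), blade pointing away from or towards the robot.
- bottle_drop: Bystander: white dropper bottle with blue spout, 53 diameter, 174 high; origin in the middle of its base.
- vial: Bystander: small brown vial with black cap, 28 diameter, 72 high; origin in the middle of its base.
- tape: Bystander: roll of tan tape lying flat, 100 diameter, 25 high; origin in the middle of its underside.
Not all that is in view belongs to the job. What is shaped like the scraper_1 but blue is not meant.

How it is judged:
On the way, in this order (a step that is already met when the one before it is completed fails the run):
1. fingers are hooked behind the tray's far lip and press on the tray (x of the grasp point in the frame of tray between 0.08 and 0.14 m and y of the grasp point in the frame of tray between -0.145 and 0.145 m and z of the grasp point in the frame of tray below 0.06 m and contact force between the fingers and tray above 0.3 N), for 0.1 s.
2. the tray lies against the stop strip with the scrapers still in it (x of each of tray_front_left, tray_front_right in the frame of stop below 0.014 m and x of tray in the frame of stop above 0.07 m and y of tray in the frame of stop between -0.07 and 0.07 m and height (world z) of tray below 0.006 m and x of scraper_1 in the frame of tray between -0.08 and 0.08 m and y of scraper_1 in the frame of tray between -0.145 and 0.145 m and z of each of scraper_1, scraper_2, scraper_3, scraper_4, scraper_5 in the frame of tray below 0.04 m and x of scraper_2 in the frame of tray between -0.08 and 0.08 m and y of scraper_2 in the frame of tray between -0.145 and 0.145 m and x of scraper_3 in the frame of tray between -0.08 and 0.08 m and y of scraper_3 in the frame of tray between -0.145 and 0.145 m and x of scraper_4 in the frame of tray between -0.08 and 0.08 m and y of scraper_4 in the frame of tray between -0.145 and 0.145 m and x of scraper_5 in the frame of tray between -0.08 and 0.08 m and y of scraper_5 in the frame of tray between -0.145 and 0.145 m), for 0.2 s.
3. every scraper is home in a slot of the rack (x of scraper_1_edge in the frame of rack between 0.05 and 0.07 m and z of scraper_1_edge in the frame of rack between 0.016 and 0.032 m and y of scraper_1_edge in the frame of rack between -0.12 and 0.12 m and angle between the x axis of each of scraper_1, scraper_2, scraper_3, scraper_4, scraper_5 and the x axis of rack, either way round below 0.25 rad and linear speed of each of scraper_1, scraper_2, scraper_3, scraper_4, scraper_5 below 0.02 m/s and x of scraper_2_edge in the frame of rack between 0.05 and 0.07 m and z of scraper_2_edge in the frame of rack between 0.016 and 0.032 m and y of scraper_2_edge in the frame of rack between -0.12 and 0.12 m and x of scraper_3_edge in the frame of rack between 0.05 and 0.07 m and z of scraper_3_edge in the frame of rack between 0.016 and 0.032 m and y of scraper_3_edge in the frame of rack between -0.12 and 0.12 m and x of scraper_4_edge in the frame of rack between 0.05 and 0.07 m and z of scraper_4_edge in the frame of rack between 0.016 and 0.032 m and y of scraper_4_edge in the frame of rack between -0.12 and 0.12 m and x of scraper_5_edge in the frame of rack between 0.05 and 0.07 m and z of scraper_5_edge in the frame of rack between 0.016 and 0.032 m and y of scraper_5_edge in the frame of rack between -0.12 and 0.12 m), for 0.2 s.
At the end, for the whole second after the job is handed in: Every scraper present has its blade at least 50 mm deep in a slot of the rack and is at rest; the tray stands on the worktop at rest, both ends of its near wall at least 60 mm and its middle at most 130 mm clear of the stop strip's face, its middle within 90 mm sideways of the strip's middle (all of step 3 and x of each of tray_front_left, tray_front_right in the frame of stop above 0.066 m and x of tray in the frame of stop below 0.216 m and y of tray in the frame of stop between -0.09 and 0.09 m and height (world z) of tray below 0.006 m and linear speed of tray below 0.02 m/s); the robot touches nothing.
It fails at once if the tray is lifted off the worktop (more than 20 mm) or tipped (height (world z) of tray above 0.02 m or angle between tray's own z axis and vertical above 0.2 rad).
It fails at once if the bottle is pushed more than 30 mm or knocked over (distance of bottle_drop from where it was at the start of the episode above 0.03 m or angle between bottle_drop's own z axis and vertical above 0.5 rad).
It fails at once if the vial is pushed more than 30 mm or knocked over (distance of vial from where it was at the start of the episode above 0.03 m or angle between vial's own z axis and vertical above 0.5 rad).
It fails at once if the tape is pushed more than 30 mm or knocked over (distance of tape from where it was at the start of the episode above 0.03 m or angle between tape's own z axis and vertical above 0.5 rad).
Of scraper_1, scraper_2, scraper_3, scraper_4, scraper_5 only 3 to 5 are there at a start; the rules pass over those that are not, and their reading is None.
At some moment in a run one of tray may be knocked a few centimetres aside while the robot is not near it.
Once in a run the grip may slacken for a moment while it holds something.
It also fails if it takes over 210 s, if anything falls off the work surface, if the arm or the gripper's body presses on something with over 40 N, if the wrist force passes 120 N, or if a joint passes its speed limit or range.

### The arm

A 7-joint arm with a two-finger parallel gripper is mounted at the origin on a cart in front of the work surface, level with it; the furniture and walls round the work are solid. World frame = base frame: x ahead of the robot, y to its left, z up, the work surface at z = 0. Lengths are in m, angles in rad, forces in N, time in s.
With the tool pointing down it reaches from about 0.425 to 0.825 m from the base axis. Payload 3.6 kg.
Tool frame: the origin (TCP) lies where the fingers leave the gripper's body, on its centre line; the fingertips stand 73 mm ahead of it and the grasp point (between the pads) lies 54 mm ahead of it; z points along the fingers, y is the line along which they close (so a half turn about z gives the same grasp; the last joint's range is limited). The gripper opens to 85 mm and grips with 20 to 120 N. Pads are 22 mm wide; open, the fingers measure 114 mm over their backs; the gripper's body (76 mm by 85 mm) begins 54 mm behind the grasp point. The pads swing forward as they close: fully open they stand 13 mm farther back than shut.
Start: joints at [1.308, 0.615, -0.013, 1.423, 0.008, 1.103, -0.04], TCP at [0.152, -0.632, 0.304] pointing down, gripper open.
Joint ranges: [-3.12, 3.12], [-0.3, 2.06], [-1.34, 1.32], [0.26, 2.42], [-1.36, 4.5], [0.01, 1.98], [-2.84, 2.84]. Speed limits (rad/s): [2.79, 2.79, 3.14, 3.14, 3.14, 3.14, 3.14].

### API

Orientations are given as a unit quaternion [x, y, z, w].
In Python, from station import arm, snapshot, camera_info, ticket gives the robot as it stands. Calls block until the motion is done:
- arm.movep(position, orientation): joint-space move of the TCP to a pose.
- arm.line_to(position, velocity=0.15, ori=None): straight line of the TCP; ori=None keeps the orientation; velocity is the mean speed in m/s.
- arm.move_j(angles): joint-space move.
- arm.move_gripper(opening, effort=None): opening from 0.0 (shut) to 1.0 (fully open); effort is the grip in N (None keeps the last); returns when the fingers have stopped.
- arm.pause(seconds).
- arm.ik(position, orientation): joint angles nearest the present ones, or None.
- snapshot(name): name is "scene" or "side" or "wrist"; returns the picture (420x560x3 uint8, blue, green, red); there is no depth.
- camera_info(name): a dict with "fx", "fy", "cx", "cy" (pixels), "R" (3x3) and "t" (3): a world point X has camera coordinates R X + t; the wrist camera has in their place "T_tool_cam" (4x4, takes a point from camera to tool coordinates, whose origin is the TCP and whose axes are the flange's). Camera axes: x right, y down, z forward; pixel columns grow to the right and rows downward; lengths in m; the calibration is good to about 2 mm. A picture is of the moment at which its call begins: read the wrist's pose just before it. camera_info takes no time and is no camera call.
A pose or a line that the arm cannot do raises arm.MotionError and nothing moves.
- ticket.finish_job(): hands the job in; it is judged then, once.
Readings, each from a call of its own:
- arm.read_time(): time.
- arm.read_joint_positions(): joint angles.
- arm.read_dq(): joint speeds.
- arm.read_effort(): joint torques, N m.
- arm.read_tool_pos(): TCP position.
- arm.read_eef_rot(): TCP orientation.
- arm.read_ft_force(): force on the tool from outside, world axes, zero at the start.
- arm.read_wrist_torque(): the same for the moment, N m.
- arm.read_opening(): opening from 0.0 (shut) to 1.0 (fully open).
- arm.read_finger_force(): force on a finger pad.
Only numpy, scipy, OpenCV 4.12 (cv2) and the standard library are available. Lean on these libraries where they do the work, as an engineer would, in place of code of your own. Each camera call takes 0.05 s, during which the arm holds its last target. There are 200 camera calls.

## Working session

There is one attempt and no reset: what is moved stays moved. The work goes in short steps, each a Python script; the robot and the scene stay as the last script left them, time stands still between calls to the robot, and variables do not carry over. Pictures are saved under pics/ and viewed, at most 17 in all, crops included, and the job is handed in when it is done.

```bash
ls; mkdir -p pics; python3 - <<'E'
from station import arm, snapshot, camera_info
import cv2, numpy as np
a=snapshot("scene");b=snapshot("side")
cv2.imwrite("pics/scene0.png",a);cv2.imwrite("pics/side0.png",b)
for n in("scene","side","wrist"):print(n,camera_info(n))
print(arm.read_tool_pos(),arm.read_eef_rot(),arm.read_time())
E
```

```text
pics
scene {'fx': 444.5011048526185, 'fy': 444.5011048526185, 'cx': 274.2721907762751, 'cy': 208.823939353712, 'R': array([[ 0.88716371, -0.46066505,  0.02698626],
       [-0.15747759, -0.35720834, -0.92065358],
       [ 0.43375265,  0.81252071, -0.3894467 ]]), 't': array([-0.5241836 ,  0.11523885,  1.22475893])}
side {'fx': 403.38949121085466, 'fy': 403.38949121085466, 'cx': 279.2782316610076, 'cy': 209.77168618385326, 'R': array([[-0.85618376, -0.51662119, -0.00720558],
       [-0.23067225,  0.39469226, -0.88938649],
       [ 0.46231989, -0.75981614, -0.45709927]]), 't': array([0.39873404, 0.19635695, 1.12074756])}
wrist {'fx': 291.4389183546437, 'fy': 291.4389183546437, 'cx': 282.8981884227373, 'cy': 211.3671325368646, 'T_tool_cam': array([[-4.28397707e-04, -9.64303238e-01, -2.64800080e-01,
         6.66454248e-02],
       [ 9.99999505e-01, -1.75226762e-04, -9.79704240e-04,
         9.64744860e-04],
       [ 8.98331910e-04, -2.64800368e-01,  9.64302835e-01,
        -6.92986196e-02],
       [ 0.00000000e+00,  0.00000000e+00,  0.00000000e+00,
         1.00000000e+00]])}
[ 0.15237153 -0.63136629  0.30284889] [ 9.92994598e-01  1.18154157e-01 -1.53469792e-04 -1.14008529e-03] 0.1
```

View pics/scene0.png

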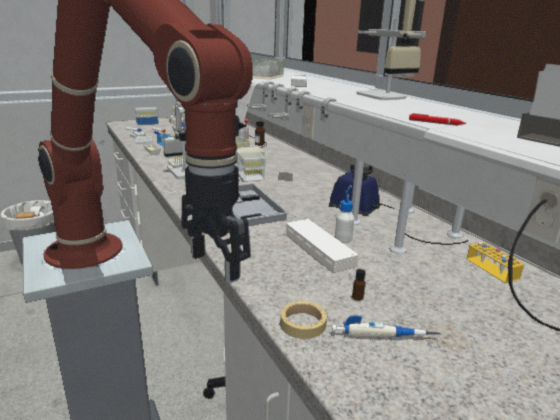

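View pics/side0.png

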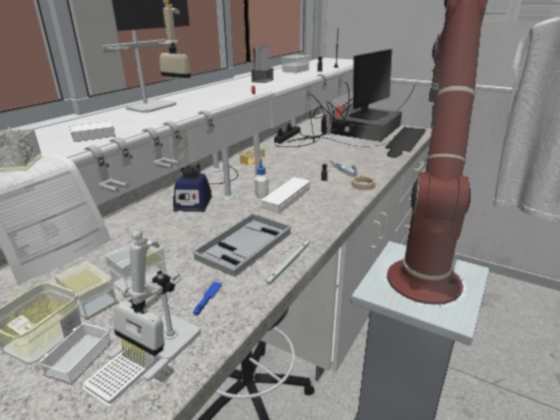

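The scene view shows the rack at (320,243), the tray at (255,205), the tape at (303,319), the vial at (359,285), the bottle at (345,220), and the arm covering part of the tray. The side view shows the tray at (245,243) with about 3 dark-handled scrapers in it, the strip at (288,261), the rack at (287,194) and a blue decoy at (208,297).

```bash
cat > h.py <<'E'
from station import arm, snapshot, camera_info, ticket
import cv2, numpy as np
from scipy.spatial.transform import Rotation as Ro
def cam(n):
    """K, R, t with Xc = R X + t"""
    c=camera_info(n); K=np.array([[c['fx'],0,c['cx']],[0,c['fy'],c['cy']],[0,0,1.]])
    if n!='wrist': return K,np.array(c['R']),np.array(c['t'])
    p=np.array(arm.read_tool_pos());Rt=Ro.from_quat(arm.read_eef_rot()).as_matrix()
    T=np.eye(4);T[:3,:3]=Rt;T[:3,3]=p;M=np.linalg.inv(T@np.array(c['T_tool_cam']))
    return K,M[:3,:3],M[:3,3]
def ray(C,uv):
    K,R,t=C; d=R.T@np.linalg.solve(K,[uv[0],uv[1],1.]); return -R.T@t,d
def onz(C,uv,z):
    o,d=ray(C,uv); return (o+d*(z-o[2])/d[2])
def tri(obs):
    """least-squares point over [(C,uv),...], and residual"""
    A=np.zeros((3,3));b=np.zeros(3);L=[]
    for C,uv in obs:
        o,d=ray(C,uv);d=d/np.linalg.norm(d);P=np.eye(3)-np.outer(d,d);A+=P;b+=P@o;L.append((P,o))
    x=np.linalg.solve(A,b); return x,max(np.linalg.norm(P@(x-o)) for P,o in L)
def down(yaw): # tool z down, tool x at heading yaw, tool y (closing line) = yaw-90deg
    return (Ro.from_euler('z',yaw)*Ro.from_euler('x',np.pi)).as_quat()
E
python3 - <<'E'
from h import *
for n,l in(("side",dict(trL=(196,250),trF=(258,218),trR=(292,231),trN=(236,268),stopA=(270,278),stopB=(309,244),rA=(262,202),rB=(296,180),rC=(311,186),rD=(277,208),blue=(208,297),tape=(364,184),vial=(324,180),bot=(261,194))),("scene",dict(rA=(286,228),rB=(344,266),rC=(355,257),tape=(303,325),vial=(359,298),bot=(345,240)))):
    for k,v in l.items(): print(n,k,onz(cam(n),v,0.02).round(3))
E
```

```text
side trL [0.627 0.225 0.02 ]
side trF [ 0.578 -0.042  0.02 ]
side trR [ 0.431 -0.024  0.02 ]
side trN [0.465 0.238 0.02 ]
side stopA [0.357 0.229 0.02 ]
side stopB [0.346 0.02  0.02 ]
side rA [ 0.636 -0.155  0.02 ]
side rB [ 0.627 -0.405  0.02 ]
side rC [ 0.544 -0.381  0.02 ]
side rD [ 0.561 -0.141  0.02 ]
side blue [0.451 0.377 0.02 ]
side tape [ 0.364 -0.51   0.02 ]
side vial [ 0.525 -0.465  0.02 ]
side bot [ 0.678 -0.213  0.02 ]
scene rA [ 0.559 -0.138  0.02 ]
scene rB [ 0.585 -0.4    0.02 ]
scene rC [ 0.641 -0.373  0.02 ]
scene tape [ 0.365 -0.562  0.02 ]
scene vial [ 0.531 -0.533  0.02 ]
scene bot [ 0.676 -0.279  0.02 ]
```

```bash
python3 - <<'E'
from h import *
import pickle
D={}
for k,p,y in(("rack1",(0.43,-0.30,0.33),0),("rack2",(0.50,-0.20,0.33),0),("tray1",(0.47,0.06,0.33),0),("tray2",(0.55,0.14,0.33),0)):
    for yy in(y,y+np.pi,):
        try:
            arm.movep(p,down(yy));break
        except arm.MotionError as e: print(k,yy,e)
    C=cam("wrist");im=snapshot("wrist");D[k]=(C,im)
    cv2.imwrite(f"pics/{k}.png",im);print(k,arm.read_tool_pos().round(3) if hasattr(arm.read_tool_pos(),'round') else arm.read_tool_pos(),np.round(arm.read_joint_positions(),2))
for n in("side","scene"): D[n]=(cam(n),snapshot(n))
pickle.dump(D,open("views.pkl","wb"));print(arm.read_time(),arm.read_ft_force())
cv2.imwrite("pics/m1.png",cv2.resize(np.hstack([D["rack1"][1],D["tray1"][1]]),(800,300)))
E
```

```text
rack1 [ 0.429 -0.301  0.33 ] [ 0.59  0.39 -0.03  1.75  0.01  1.   -1.02]
rack2 [ 0.499 -0.201  0.33 ] [ 0.38  0.42 -0.06  1.71  0.03  1.02 -1.26]
tray1 [0.471 0.058 0.33 ] [-0.07  0.32 -0.13  1.87  0.05  0.96 -1.8 ]
tray2 [0.55  0.138 0.329] [-0.19  0.46 -0.14  1.63  0.07  1.05 -1.93]
4.1 [-0.43767335 -0.64160033 -0.18860214]
```

View pics/tray1.png

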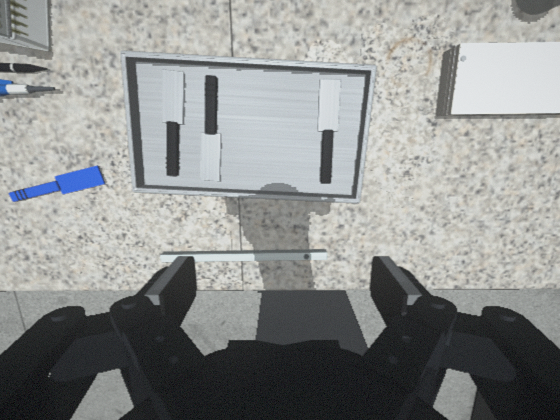

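View pics/rack1.png

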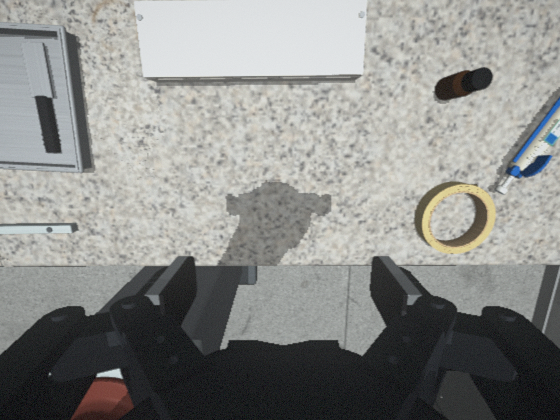

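Candidates in the tray1 picture are three white/steel-blade, black-handle scrapers: A at (172,125) blade away, B at (211,128) blade towards me, C at (328,130) blade away. The blue one at (60,183) is the decoy and a pen lies at (20,80). I choose A, B and C. The tray corners are (123,53), (375,67), (360,202) and (134,190), and the strip ends are (160,257) and (327,257). In rack1 the rack's front edge runs from (145,78) to (363,76).

```bash
python3 - <<'E'
from h import *
import pickle
D=pickle.load(open("views.pkl","rb"))
cv2.imwrite("pics/m2.png",np.vstack([D["tray2"][1][:295],D["rack2"][1][:295]]))
E
```

```text
(no output)
```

View pics/m2.png

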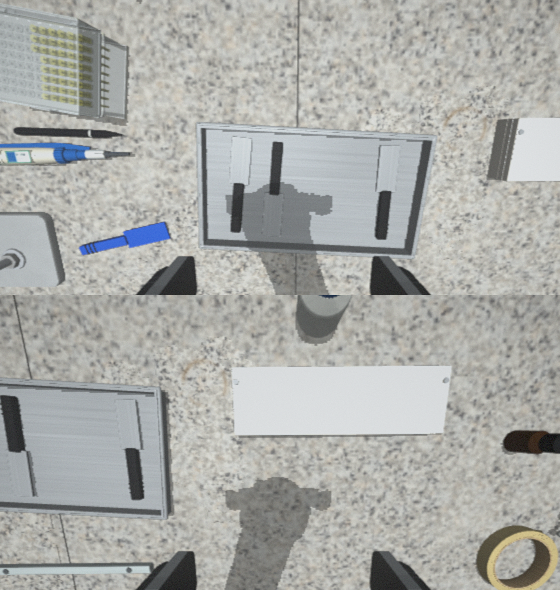

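tray2 (top half) has the rim corners at (198,123), (436,136), (413,258) and (200,247). rack2 (bottom half, row offset 295) has the rack top corners at (232,72), (452,71), (444,138) and (234,140). The strip's right end is at (152,273).

```bash
python3 - <<'E'
from h import *
import pickle
D=pickle.load(open("views.pkl","rb"))
C={k:v[0] for k,v in D.items()}
a=dict(FL=(123,53),FR=(375,67),NR=(360,202),NL=(134,190));b=dict(FL=(198,123),FR=(436,136),NR=(413,258),NL=(200,247))
for k in a: print("tray",k,*tri([(C["tray1"],a[k]),(C["tray2"],b[k])]),onz(C["tray1"],a[k],.025).round(4),onz(C["tray2"],b[k],.025).round(4))
# rack white top
for k,roi in(("rack1",(slice(0,110),slice(110,400))),("rack2",(slice(50,160),slice(215,470)))):
    m=np.zeros((420,560),np.uint8);im=cv2.cvtColor(D[k][1],cv2.COLOR_BGR2HSV)
    m[roi]=((im[...,2]>200)&(im[...,1]<25))[roi]*255
    m=cv2.morphologyEx(m,cv2.MORPH_OPEN,np.ones((7,7)))
    c=max(cv2.findContours(m,0,2)[0],key=cv2.contourArea);q=cv2.approxPolyDP(cv2.convexHull(c),6,True)[:,0]
    print(k,[(tuple(p),onz(C[k],p,.038).round(4)) for p in q])
pts1=[(144,76),(363,74)];pts2=[(234,140),(444,138)]
for p,q in zip(pts1,pts2):print("rackfront",*tri([(C["rack1"],p),(C["rack2"],q)]))
print("stop",[onz(C["tray1"],p,.014).round(4) for p in((160,252),(327,250))], onz(C["rack1"],(74,226),.014),onz(C["rack2"],(152,269),.014),*tri([(C["rack1"],(74,226)),(C["rack2"],(152,269)),(C["tray1"],(327,250))]))
# scrapers: black handles inside the tray
for k,qd in(("tray1",a),("tray2",b)):
    im=D[k][1];q=np.array(list(qd.values()),np.int32);t=np.zeros((420,560),np.uint8);cv2.fillPoly(t,[q],255);t=cv2.erode(t,np.ones((21,21)))
    m=((im.max(2)<60)*t).astype(np.uint8)
    m=cv2.morphologyEx(m,cv2.MORPH_OPEN,np.ones((3,3)))
    for c in cv2.findContours(m,0,2)[0]:
        if cv2.contourArea(c)>150:
            r=cv2.minAreaRect(c);B=cv2.boxPoints(r);e=sorted([(B[i]+B[(i+1)%4])/2 for i in range(4)],key=lambda p:abs(np.dot(p-r[0],[0,1])))[2:]
            w=[onz(C[k],p,.015) for p in sorted(e,key=lambda p:p[1])]
            print(k,np.round(r[0],1),np.round(r[1],1),"far",w[0].round(4),"near",w[1].round(4),"len",round(np.linalg.norm(w[0]-w[1]),4))
E
```

```text
tray FL [0.62707952 0.24320502 0.02070675] 0.000271518293452095 [0.6259 0.2413 0.025 ] [0.6272 0.2418 0.025 ]
tray FR [ 0.61072788 -0.05310134  0.02251139] 0.0005167527888641285 [ 0.6099 -0.052   0.025 ] [ 0.6111 -0.0523  0.025 ]
tray NR [ 0.44547726 -0.04560779  0.02073743] 0.0008811830078447496 [ 0.4471 -0.0451  0.025 ] [ 0.4468 -0.0429  0.025 ]
tray NL [0.46401661 0.25188971 0.02422044] 0.0005156499837113463 [0.4645 0.251  0.025 ] [0.4639 0.2521 0.025 ]
rack1 [((np.int32(366), np.int32(0)), array([ 0.6315, -0.3919,  0.038 ])), ((np.int32(362), np.int32(73)), array([ 0.5598, -0.3926,  0.038 ])), ((np.int32(143), np.int32(76)), array([ 0.5573, -0.1432,  0.038 ])), ((np.int32(134), np.int32(1)), array([ 0.6312, -0.1432,  0.038 ]))]
rack2 [((np.int32(450), np.int32(71)), array([ 0.6328, -0.3906,  0.038 ])), ((np.int32(442), np.int32(137)), array([ 0.5602, -0.392 ,  0.038 ])), ((np.int32(234), np.int32(139)), array([ 0.5579, -0.1422,  0.038 ])), ((np.int32(232), np.int32(72)), array([ 0.6317, -0.1432,  0.038 ]))]
rackfront [ 0.55729123 -0.14200499  0.03391268] 0.0008678553634449234
rackfront [ 0.55880162 -0.39372188  0.03916458] 0.000349373242998553
stop [array([0.3725, 0.2322, 0.014 ]), array([ 0.3744, -0.0057,  0.014 ])] [ 0.3699374  -0.01179496  0.014     ] [ 0.37433954 -0.01130061  0.014     ] [ 0.36953641 -0.00691172  0.00601734] 0.002170100052888002
tray2 [236.5 213.5] [33.  9.] far [0.532  0.2004 0.015 ] near [0.485  0.2024 0.015 ] len 0.047
```

Measurements agree: rim heights come out at 21–24 mm, the tray at 164×297, and the rack width at 250. Tray centre is (0.537,0.0995) with yaw −0.055, the strip face is at x≈0.374 with centre y≈0.111, and the rack front is at (0.5585,−0.2675) with yaw ≈+0.01. Next I hook the lip with both open fingers and pull.

```bash
python3 - <<'E'
from h import *
yaw=-0.055; o=np.array([0.537,0.0995]); ax=np.array([np.cos(yaw),np.sin(yaw)])
arm.move_gripper(1.0)
p=o+ax*0.116; q=down(yaw)
arm.line_to([*p,0.2],0.15,ori=q)
f0=np.array(arm.read_ft_force())
arm.line_to([*p,0.082],0.1)
z=0.082
while z>0.064:
    arm.line_to([*p,z],0.02); f=np.array(arm.read_ft_force())-f0
    if abs(f[2])>3: break
    z-=0.002
print("floor at z",z,f)
z+=0.004; arm.line_to([*p,z],0.03)
f0=np.array(arm.read_ft_force()); d=0.116; hit=None; k=0
# approach lip, then pull toward robot, straightening yaw to 0.008
while d>0.0 and p[0]>0.5:
    d-=0.004
    if hit is None: p=o+ax*d
    else:
        k+=1; yaw=min(0.008,yaw+0.004); p=p+np.array([-0.004,0.0003])
    arm.line_to([*p,z],0.04,ori=down(yaw)); f=np.array(arm.read_ft_force())-f0
    if hit is None and abs(f[0])>0.8: hit=d; print("hit",d,p,f)
    if hit and k%4==0: print(p.round(3),f.round(1),round(yaw,3))
    if hit and (abs(f[0])>12 or p[0]<0.552): break
print(p,f,yaw,arm.read_time())
np.save("st.npy",[*p,z,yaw])
cv2.imwrite("pics/side1.png",snapshot("side"))
E
```

```text
floor at z 0.06399999999999999 [-1.05517386 -0.85745199  0.61090385]
hit 0.09199999999999998 [0.62886089 0.09444255] [ 1.90066563  0.45030816 -1.22793535]
[0.629 0.094] [ 1.9  0.5 -1.2] -0.055
[0.613 0.096] [ 2.2 -0.8  1.3] -0.039
[0.597 0.097] [3.  0.1 1.5] -0.023
[0.581 0.098] [ 2.4 -0.6  0.8] -0.007
[0.565 0.099] [3.5 0.5 0.8] 0.008
[0.549 0.1  ] [ 1.6 -0.9  0.1] 0.008
[0.54886089 0.10044255] [ 1.56842321 -0.93410155  0.12484556] 0.008 15.95
```

```bash
python3 - <<'E'
from h import *
x,y,z,yaw=np.load("st.npy"); 
for i in range(10):
    x-=0.002; arm.line_to([x,y,z],0.03,ori=down(yaw)); arm.pause(0.1); f=np.array(arm.read_ft_force()); print(round(x,4),f.round(1))
    if abs(f[0])>10: break
arm.pause(0.3)
arm.line_to([x+0.025,y,z],0.05); arm.line_to([x+0.025,y,0.2],0.1)
arm.line_to([0.47,0.10,0.33],0.15,ori=down(0)); 
import pickle
D={}
for k,p in(("t1",(0.43,0.06,0.33)),("t2",(0.48,0.13,0.33))):
    arm.movep(p,down(0)); arm.pause(.2); D[k]=(cam("wrist"),snapshot("wrist"))
pickle.dump(D,open("v2.pkl","wb"))
cv2.imwrite("pics/m3.png",np.vstack([D["t1"][1][:290],D["t2"][1][:290]])); print(arm.read_time())
E
```

```text
0.5469 [ 3.6 -0.3  0.3]
0.5449 [ 4.7 -0.3 -1. ]
0.5429 [ 7.7  0.3 -3.8]
0.5409 [ 8.7  0.8 -3.4]
0.5389 [11.6  0.  -3.4]
22.6583
```

View pics/m3.png

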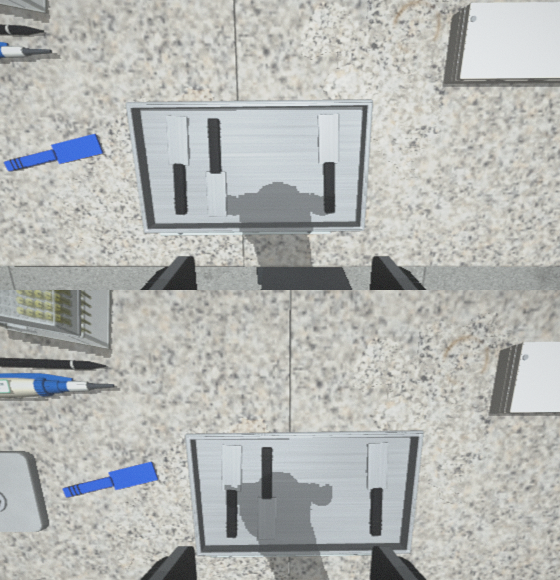

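Both views show the tray square against the strip with all three scrapers inside. In t1, handle A runs (180,164)–(180,214), B (214,118)–(215,172) with its blade towards me, and C (330,163)–(330,213). I'll segment the handles and triangulate them.

```bash
cat > meas.py <<'E'
from h import *
def handle(im,box,thr):
    """centre line ends (far, near pixel) of the black handle in box (u0,v0,u1,v1)"""
    u0,v0,u1,v1=box; m=(im[v0:v1,u0:u1].max(2)<thr).astype(np.uint8)
    n,l,s,c=cv2.connectedComponentsWithStats(m); i=1+np.argmax(s[1:,4])
    v,u=np.nonzero(l==i); k=np.polyfit(v,u,1); a,b=v.min()-.5,v.max()+.5
    return np.array([[np.polyval(k,a)+u0,a+v0],[np.polyval(k,b)+u0,b+v0]])
E
python3 - <<'E'
from meas import *
import pickle
D=pickle.load(open("v2.pkl","rb"));(C1,I1),(C2,I2)=D["t1"],D["t2"]
B1=dict(A=(168,150,192,219),B=(203,110,227,182),C=(318,150,342,219))
B2=dict(A=(220,188,244,252),B=(255,150,279,218),C=(365,188,389,250))
for k in B1:
    a=handle(I1,B1[k],65);b=handle(I2,B2[k],65)
    w=[tri([(C1,p),(C2,q)]) for p,q in zip(a,b)]
    za=[onz(C1,p,.015) for p in a];zb=[onz(C2,p,.015) for p in b]; m=[(p+q)/2 for p,q in zip(za,zb)];d=m[0]-m[1]
    print(k,a.round(0).tolist(),b.round(0).tolist(),[x[0].round(4).tolist() for x in w],"far",m[0].round(4),"near",m[1].round(4),"len",round(np.linalg.norm(d),4),"yaw",round(np.arctan2(d[1],d[0]),3))
for n,p,q in(("FL",(128,102),(187,144)),("FR",(373,100),(424,143)),("NR",(363,230),(407,262)),("NL",(146,235),(195,264))):print(n,*tri([(C1,p),(C2,q)]),onz(C1,p,.024))
E
```

```text
A [[183.0, 164.0], [181.0, 214.0]] [[232.0, 200.0], [232.0, 246.0]] [[0.4512, 0.2027, -0.0174], [0.3881, 0.2015, 0.0117]] far [0.4567 0.1942 0.015 ] near [0.3892 0.2006 0.015 ] len 0.0677 yaw -0.094
B [[218.0, 120.0], [218.0, 144.0]] [[268.0, 174.0], [266.0, 208.0]] [[0.5047, 0.1395, 0.0585], [0.4774, 0.135, 0.1062]] far [0.5024 0.1452 0.015 ] near [0.4631 0.1475 0.015 ] len 0.0393 yaw -0.058
C [[328.0, 186.0], [329.0, 212.0]] [[376.0, 198.0], [375.0, 244.0]] [[0.4327, -0.0105, -0.0328], [0.388, -0.005, 0.0051]] far [0.4427 0.0012 0.015 ] near [ 0.3914 -0.0025  0.015 ] len 0.0514 yaw 0.073
FL [0.53156882 0.2483633  0.02343738] 0.0002642577983243332 [0.53172089 0.24790056 0.024     ]
FR [ 0.53283597 -0.04560794  0.03231344] 0.0006801556211930337 [ 0.53419147 -0.04845099  0.024     ]
NR [ 0.36356738 -0.05210995  0.01083827] 0.0004648284146435053 [ 0.36848708 -0.04856526  0.024     ]
NL [ 0.34886669  0.26426437 -0.01168448] 0.0010535779298317248 [0.36092247 0.24721658 0.024     ]
```

```bash
python3 - <<'E'
from meas import *
import pickle
D=pickle.load(open("v2.pkl","rb"));(C1,I1),(C2,I2)=D["t1"],D["t2"]
print(I1[140,205:228].max(1),I1[190,320:342].max(1),I2[190,255:280].max(1),I2[225,222:244].max(1))
B1=dict(A=(168,150,192,219),B=(203,110,227,182),C=(318,150,342,219))
B2=dict(A=(220,188,244,252),B=(255,150,279,218),C=(365,188,389,250))
for t in(75,85):
  for k in B1:
    a=handle(I1,B1[k],t);b=handle(I2,B2[k],t)
    w=[tri([(C1,p),(C2,q)])[0] for p,q in zip(a,b)]
    for C,p in((C1,a),(C2,b)):
        m=[onz(C,x,.015) for x in p];d=m[0]-m[1];print(t,k,p.round(1).tolist(),"far",m[0][:2].round(4),"near",m[1][:2].round(4),"len",round(np.linalg.norm(d),4),"yaw",round(np.arctan2(d[1],d[0]),3))
    print("  tri mid",((w[0]+w[1])/2).round(4))
E
```

```text
[217 217 218 155  76  64  67  71  73  71  75  75  70  58  68 147 206 218
 219 218 218 219 217] [213 214 211 160  81  62  71  71  68  66  65  67  64  64 111 182 210 208
 214 208 209 209] [209 213 212 205 168 143 102  64  54  59  60  58  59  53  50  52  70 119
 140 138 141 142 141 143 143] [194 191 191 191 141  65  54  63  65  62  64  62  61  55  68 157 189 169
 144 132 126 128]
75 A [[178.7, 163.5], [181.1, 213.5]] far [0.4569 0.1966] near [0.389  0.1998] len 0.0681 yaw -0.047
75 A [[231.5, 199.5], [231.4, 246.5]] far [0.4577 0.1977] near [0.3896 0.201 ] len 0.0683 yaw -0.049
  tri mid [0.4217 0.2005 0.0087]
75 B [[213.1, 118.5], [215.5, 172.5]] far [0.5131 0.1481] near [0.4452 0.1492] len 0.0679 yaw -0.017
75 B [[266.6, 157.5], [266.6, 208.5]] far [0.5137 0.1492] near [0.445  0.1504] len 0.0687 yaw -0.018
  tri mid [0.4788 0.1499 0.0102]
75 C [[328.5, 162.5], [329.0, 212.5]] far [0.4584 0.0007] near [ 0.3906 -0.0028] len 0.0679 yaw 0.051
75 C [[376.2, 197.5], [375.1, 244.5]] far [0.4601 0.0021] near [ 0.3921 -0.0019] len 0.0681 yaw 0.06
  tri mid [ 0.4233 -0.0026  0.0064]
85 A [[178.7, 163.5], [181.2, 213.5]] far [0.4569 0.1967] near [0.389  0.1996] len 0.068 yaw -0.044
85 A [[231.5, 199.5], [231.4, 246.5]] far [0.4577 0.1976] near [0.3896 0.201 ] len 0.0683 yaw -0.05
  tri mid [0.4216 0.2004 0.0087]
85 B [[213.0, 118.5], [215.6, 172.5]] far [0.5131 0.1482] near [0.4452 0.149 ] len 0.0679 yaw -0.013
85 B [[266.5, 156.5], [266.5, 208.5]] far [0.515  0.1493] near [0.445  0.1505] len 0.0699 yaw -0.018
  tri mid [0.479  0.1503 0.0078]
85 C [[328.4, 162.5], [328.8, 212.5]] far [0.4584 0.0008] near [ 0.3906 -0.0025] len 0.0679 yaw 0.049
85 C [[376.3, 197.5], [374.9, 245.5]] far [0.4601 0.002 ] near [ 0.3906 -0.0018] len 0.0695 yaw 0.055
  tri mid [ 0.4237 -0.0018  0.009 ]
```

Handles measure 68 mm in both views and the middles sit at z≈8–9 mm, as expected. Next I take a closer look at the slot mouths, with the wrist camera turned to face the rack front.

```bash
python3 - <<'E'
from h import *
import pickle
D={}
tilt=lambda a:(Ro.from_euler('y',-a)*Ro.from_quat(down(np.pi))).as_quat()
arm.line_to([0.43,-0.05,0.33],0.2)
for k,p,a in(("r1",(0.43,-0.235,0.20),0.4),("r2",(0.43,-0.30,0.20),0.4),("r3",(0.40,-0.2675,0.14),0.5)):
    for aa in(a,a/2,0):
        try: arm.movep(p,tilt(aa));break
        except arm.MotionError as e: print(k,aa,e)
    arm.pause(.2);D[k]=(cam("wrist"),snapshot("wrist")); print(k,np.round(arm.read_joint_positions(),2))
pickle.dump(D,open("v3.pkl","wb"))
cv2.imwrite("pics/m4.png",np.vstack([D["r1"][1][:280],D["r2"][1][:280]])); print(arm.read_time())
E
```

```text
r1 [ 1.19  0.63 -0.95  2.2   1.18  0.36  0.92]
r2 [ 1.33  0.72 -1.03  2.1   1.07  0.45  1.18]
r3 [ 1.24  0.75 -0.84  2.3   2.15  0.27  0.13]
27.9833
```

View pics/m4.png

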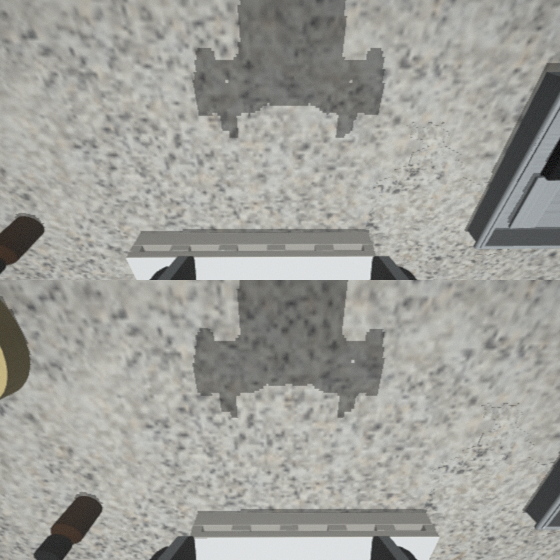

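The marks at (181/228/275/322, 248) in r1 are the four dividers between the slots, with the slots as the darker bands between them. I'll locate them by column profile.

```bash
python3 - <<'E'
from h import *
import pickle
from scipy.signal import find_peaks
D=pickle.load(open("v3.pkl","rb"))
big=[]
for k,(r0,r1),(c0,c1) in(("r1",(225,262),(120,385)),("r2",(225,262),(185,450))):
    C,I=D[k]; g=cv2.cvtColor(I,cv2.COLOR_BGR2GRAY); big.append(cv2.resize(I[r0:r1,c0:c1],None,fx=3,fy=6,interpolation=0))
cv2.imwrite("pics/z.png",np.vstack(big))
E
```

```text
(no output)
```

View pics/z.png

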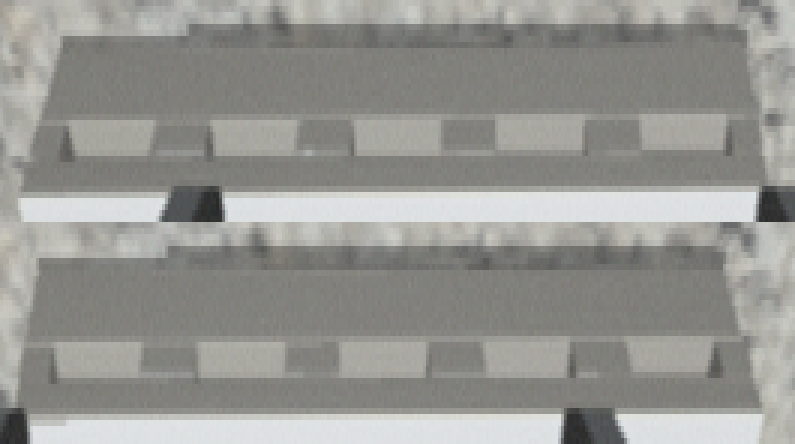

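The crop shows the five slot floors (lighter) clearly; the lower lip is at row ≈244.8 in r1 and ≈245 in r2.

```bash
python3 - <<'E'
from h import *
import pickle
D=pickle.load(open("v3.pkl","rb"));C1,C2=D["r1"][0],D["r2"][0]
e1=[(68,157),(213,300),(356,443),(497,586),(642,728)];e2=[(52,143),(198,288),(340,430),(484,573),(627,718)]
for a,b in zip(e1,e2):
    u1=(sum(a)/6+120,244.8);u2=(sum(b)/6+185,245.)
    print(onz(C1,u1,.02).round(4),onz(C2,u2,.02).round(4),tri([(C1,u1),(C2,u2)])[0].round(4))
for r,z in((231.3,0),(256.3,.038)): print(z,onz(C1,(250,r),z).round(4))
E
```

```text
[ 0.5572 -0.3667  0.02  ] [ 0.5577 -0.3675  0.02  ] [ 0.5599 -0.3682  0.0175]
[ 0.5572 -0.3165  0.02  ] [ 0.5576 -0.3168  0.02  ] [ 0.5581 -0.3168  0.0193]
[ 0.5572 -0.2667  0.02  ] [ 0.5575 -0.2673  0.02  ] [ 0.5592 -0.267   0.0182]
[ 0.5573 -0.2173  0.02  ] [ 0.5574 -0.2172  0.02  ] [ 0.5572 -0.2173  0.0201]
[ 0.5573 -0.1673  0.02  ] [ 0.5573 -0.167   0.02  ] [ 0.5563 -0.1676  0.021 ]
0 [ 0.5563 -0.2717  0.    ]
0.038 [ 0.5554 -0.2683  0.038 ]
```

The slot centres are good: y = −0.167, −0.217, … and front x = 0.5575, with the lip at z≈20 mm. Now I pick C after a fresh measurement and take it to just in front of slot 5.

```bash
cat > pp.py <<'E'
from meas import *
FX,SY={1:.5575,3:.5575,5:.5575},{1:-.167,2:-.217,3:-.267,4:-.317,5:-.367}
def look():
    p=np.array(arm.read_tool_pos())
    if p[2]<.28: arm.line_to([*p[:2],.30],.2)
    if p[1]<-.05: arm.move_j([-0.07,0.32,-0.13,1.87,0.05,0.96,-1.8])
    arm.movep((.43,.06,.33),down(0)); arm.pause(.2)
    return cam("wrist"),snapshot("wrist")
def measure(V,box,away):
    """origin xy and blade heading of the scraper whose handle is in box"""
    a=handle(V[1],box,78); w=[onz(V[0],p,.015)[:2] for p in a]
    L=np.linalg.norm(w[0]-w[1]); s,e=(w if away else w[::-1])   # shoulder, handle end
    d=(s-e)/L; m=(s+e)/2; o=m+d*.010
    print("far/near",w[0].round(4),w[1].round(4),"len",L.round(4)); assert .060<L<.076
    return o,np.arctan2(d[1],d[0])
def pick(o,yaw,op=.45):
    g=o+.005*np.array([np.cos(yaw),np.sin(yaw)])
    arm.movep([*g,.20],down(yaw)); arm.move_gripper(op); arm.line_to([*g,.12],.12); arm.line_to([*g,.076],.05)
    print("f down",np.round(arm.read_ft_force(),1)); arm.move_gripper(0,effort=60); 
    arm.line_to([*g,.20],.08); print("grip",arm.read_opening(),arm.read_finger_force(),np.round(arm.read_joint_positions(),2))
def carry(slot,q=0.004):
    p=np.array(arm.read_tool_pos())
    arm.movep([.455,.5*(p[1]+SY[slot]),.20],down(q)) if p[1]>-.1 else None
    arm.movep([.455,SY[slot],.20],down(q)); arm.line_to([.455,SY[slot],.091],.1,ori=down(q)); arm.pause(.3)
    print("grip",arm.read_opening(),arm.read_finger_force(),arm.read_tool_pos(),arm.read_time())
E
python3 - <<'E'
from pp import *
V=look(); cv2.imwrite("pics/l1.png",V[1])
for b,a in(((168,150,192,219),1),((203,110,227,182),0),((318,150,342,219),1)): o,y=measure(V,b,a);print(o.round(4),round(y,3))
pick(o,y); carry(5); cv2.imwrite("pics/pre5.png",snapshot("wrist"))
E
```

```text
Traceback (most recent call last):
  File "pp.py", line 5, in look
    if p[2]<.28: arm.line_to([*p[:2],.30],.2)
                 ~~~~~~~~~~~^^^^^^^^^^^^^^^^^
station.MotionError: the arm cannot follow that straight line within its joint ranges
```

```bash
python3 - <<'E'
from pp import *
arm.move_j([1.19,0.63,-0.95,2.2,1.18,0.36,0.92])
arm.move_j([0.89,0.42,-0.5,2.0,0.6,0.68,-0.05]); print(arm.read_tool_pos())
arm.move_j([0.59,0.39,-0.03,1.75,0.01,1.0,-1.02]); print(arm.read_tool_pos(),arm.read_ft_force())
V=look(); cv2.imwrite("pics/l1.png",V[1])
for b,a in(((168,150,192,219),1),((203,110,227,182),0),((318,150,342,219),1)): o,y=measure(V,b,a);print(o.round(4),round(y,3))
pick(o,y); carry(5); cv2.imwrite("pics/pre5.png",snapshot("wrist"))
E
```

```text
[ 0.40358864 -0.30196564  0.26621578]
[ 0.42846882 -0.29935955  0.32936711] [-0.32178011 -0.07753416 -0.40750592]
far/near [0.4758 0.2032] [0.4109 0.2083] len 0.0651
[0.4533 0.205 ] -0.079
far/near [0.5246 0.1548] [0.4681 0.1577] len 0.0566Traceback (most recent call last):
  File "<stdin>", line 6, in <module>
  File "pp.py", line 14, in measure
    print("far/near",w[0].round(4),w[1].round(4),"len",L.round(4)); assert .060<L<.076
                                                                           ^^^^^^^^^^^
AssertionError
```

View pics/l1.png

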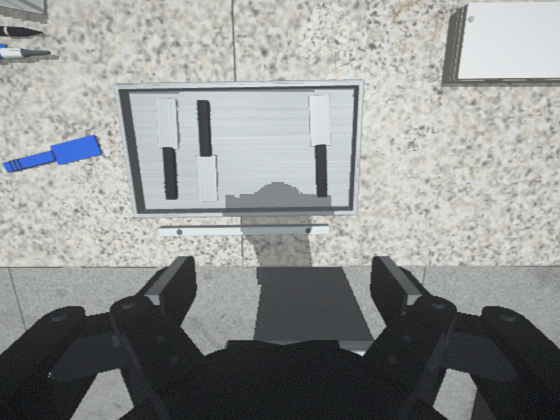

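The tray has been knocked about 2 cm back and to the left; all three scrapers are still in it and docking was already completed. New handles are A (170,173), B (204,128) and C (321,170). The strip is clear at (160–328,231). I carry on with updated boxes.

```bash
python3 - <<'E'
from pp import *
V=(cam("wrist"),cv2.imread("pics/l1.png"))
for b,a in(((157,140,183,206),1),((192,94,217,164),0),((309,138,334,204),1)): o,y=measure(V,b,a);print(o.round(4),round(y,3))
pick(o,y); carry(5); cv2.imwrite("pics/pre5.png",snapshot("wrist"))
E
```

```text
far/near [0.4781 0.2063] [0.4107 0.2094] len 0.0675
[0.4544 0.2074] -0.046
far/near [0.5349 0.1579] [0.4678 0.1591] len 0.0671
[0.4914 0.1586] 3.124
far/near [0.4815 0.0108] [0.4131 0.0067] len 0.0685
[0.4573 0.0093] 0.059
f down [ 0.  -1.5  0. ]
grip 0.14171016298188613 59.339813590049744 [ 0.01  0.49 -0.11  2.07  0.09  0.59 -1.67]
grip 0.1403800476228032 59.30951714515686 [ 0.45512578 -0.36714037  0.09136909] 40.7667
```

View pics/pre5.png

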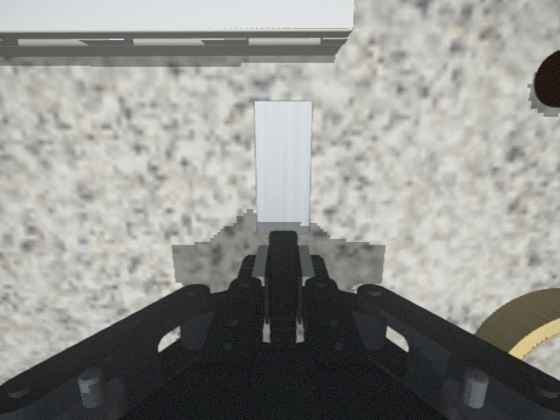

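The blade is straight in the grip, with its edge at row 101, cols 255–312, in line with slot 5 at (285,42). I'll check its height from apparent width, then insert.

```bash
cat >> pp.py <<'E'
def blade():
    """edge centre and heights of held blade (26 wide) at edge and near shoulder, from wrist view"""
    C,I=cam("wrist"),snapshot("wrist"); hsv=cv2.cvtColor(I,cv2.COLOR_BGR2HSV)
    g=cv2.GaussianBlur(I,(3,3),0).astype(float).mean(2); m=(g[85:228,235:335]>0)
    gx=cv2.Sobel(g,cv2.CV_64F,1,0); out=[]
    for r0,r1 in((108,135),(190,215)):
        s=gx[r0:r1].mean(0); l=235+np.argmax(s[235:275]); r=290+np.argmin(s[290:330]); 
        v=(r0+r1)/2; a,b=(onz(C,(x,v),.024) for x in(l,r)); w=np.linalg.norm(a-b)
        o=-C[1].T@C[2]; k=.026/w; z=o[2]-(o[2]-.024)*k; out.append([l,r,v,w,z,*((onz(C,(l,v),z)+onz(C,(r,v),z))/2)[:2]])
    gy=cv2.Sobel(g,cv2.CV_64F,0,1)[60:150,265:300].mean(1); ve=60+np.argmax(gy); 
    print(np.round(out,4),"edge row",ve,onz(C,(283,ve),.024).round(4))
def insert(slot,q=0.004,dz=0,dy=0):
    f0=np.array(arm.read_ft_force()); x=arm.read_tool_pos()[0]; y,z=SY[slot]+dy,.091+dz
    while x<.545:
        x+=.003; arm.line_to([x,y,z],.04,ori=down(q)); f=np.array(arm.read_ft_force())-f0
        if abs(f[0])>8 or np.linalg.norm(f)>15: break
    arm.pause(.2);print("stop x",round(x,4),"expect ~.5375","f",f.round(1),arm.read_opening())
    return x
def release(op=.4):
    arm.move_gripper(op); arm.pause(.2); p=arm.read_tool_pos()
    arm.line_to([p[0],p[1],.20],.1)
E
python3 - <<'E'
from pp import *
blade()
x=insert(5); cv2.imwrite("pics/ins5.png",snapshot("wrist"))
E
```

```text
[[ 2.550e+02  3.110e+02  1.215e+02  2.510e-02  1.910e-02  5.264e-01
  -3.677e-01]
 [ 2.570e+02  3.080e+02  2.025e+02  2.460e-02  1.610e-02  4.870e-01
  -3.676e-01]] edge row 62 [ 0.5504 -0.3676  0.024 ]
stop x 0.5451 expect ~.5375 f [-10.3   0.6   5.8] 0.14089753967099844
```

```bash
python3 - <<'E'
from pp import *
I=cv2.imread("pics/ins5.png");cv2.imwrite("pics/ins5c.png",cv2.resize(I[:300,150:420],None,fx=2,fy=2))
C=cam("wrist");print(arm.read_tool_pos(),arm.read_ft_force())
E
```

```text
[ 0.53953607 -0.36740525  0.09014659] [-11.15393471   0.32820051   3.70331577]
```

View pics/ins5c.png

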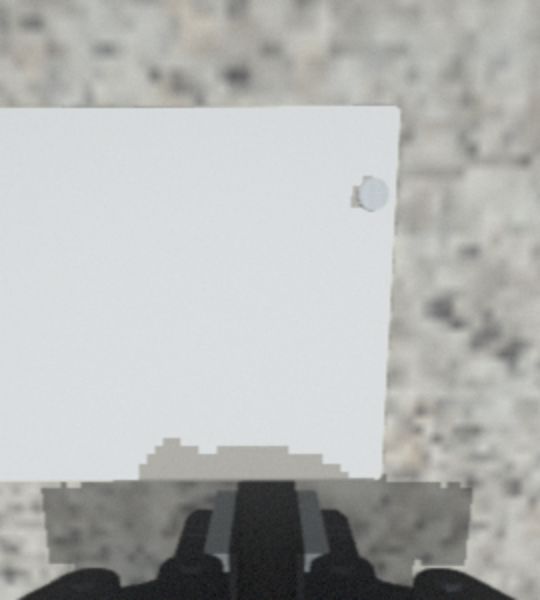

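The blade is fully in the slot: the arm stalled at x=0.5395 against 11 N, right where the shoulder meets the face. I release, then handle B into slot 3.

```bash
python3 - <<'E'
from pp import *
release(); print(arm.read_time())
V=look(); cv2.imwrite("pics/l2.png",V[1])
o,y=measure(V,(157,140,183,206),1);print(o.round(4),y)
o,y=measure(V,(192,94,217,164),0);print(o.round(4),y)
if y<0:y+=2*np.pi
print([None if (j:=arm.ik([*o,.2],down(t))) is None else np.round(j,2) for t in(y,y-np.pi)])
pick(o,y,.40); carry(3); print(np.round(arm.read_joint_positions(),2)); cv2.imwrite("pics/pre3.png",snapshot("wrist"))
E
```

```text
50.4
far/near [0.4784 0.2063] [0.411  0.2092] len 0.0675
[0.4547 0.2073] -0.04338692418527602
far/near [0.5353 0.1575] [0.4682 0.1591] len 0.0671
[0.4917 0.1585] 3.1182609776756243
[array([ 0.15,  0.67, -0.8 ,  1.91,  0.64,  0.84,  0.56]), array([-0.25,  0.55, -0.15,  1.92,  0.13,  0.68, -2.07])]
f down [-0.  -0.6  0.4]
grip 0.14563735537929107 60.30909061431885 [ 0.15  0.66 -0.8   1.93  0.64  0.83  0.55]
grip 0.1432367190095876 60.29939889907837 [ 0.45514066 -0.26709302  0.09134088] 63.45
[ 0.48  0.74  0.01  1.97 -0.01  0.43 -1.07]
```

```bash
python3 - <<'E'
from pp import *
I=[cv2.imread(f"pics/pre{k}.png")[:260,150:420] for k in(5,3)];cv2.imwrite("pics/pre35.png",np.hstack(I))
E
```

```text
(no output)
```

View pics/pre35.png

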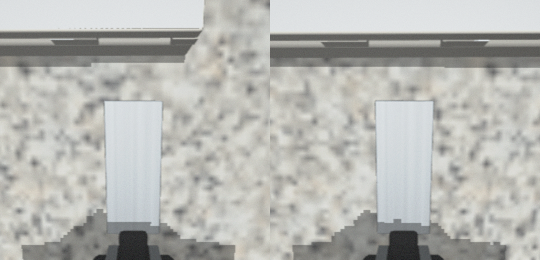

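B sits in the grip the same as C did (edge at row 101, in line with slot 3). I insert it, then pick A and carry it to slot 1.

```bash
python3 - <<'E'
from pp import *
insert(3); p=np.array(arm.read_tool_pos()); print(p)
if p[0]<.532: raise SystemExit("not home")
release()
V=look(); cv2.imwrite("pics/l3.png",V[1])
o,y=measure(V,(157,140,183,206),1);print(o.round(4),y)
pick(o,y,.40); carry(1); cv2.imwrite("pics/pre1.png",snapshot("wrist"))
I=[cv2.imread(f"pics/pre{k}.png")[:260,150:420] for k in(5,1)];cv2.imwrite("pics/pre15.png",np.hstack(I))
E
```

```text
stop x 0.5421 expect ~.5375 f [-8.1 -0.5  3.3] 0.14254997178238754
[ 0.5383206  -0.26715571  0.09028913]
far/near [0.4784 0.2063] [0.411  0.2092] len 0.0675
[0.4547 0.2073] -0.04312755078128985
f down [-0.5  0.  -0.3]
grip 0.14423650155059273 60.79306483268738 [-0.35  0.54 -0.17  1.96  0.14  0.66 -2.22]
grip 0.14202101755905527 60.74832201004028 [ 0.45515174 -0.16708566  0.09131541] 83.1583
```

View pics/pre15.png

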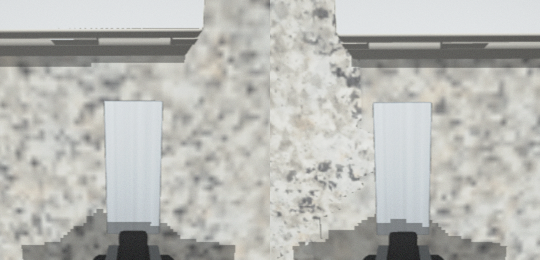

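A is aligned with slot 1 too. I insert it, then check all three handles from above and recheck the tray.

```bash
python3 - <<'E'
from pp import *
insert(1); p=np.array(arm.read_tool_pos()); print(p)
if p[0]<.532: raise SystemExit("not home")
release()
arm.line_to([.44,-.167,.30],.2)
arm.movep((.40,-.26,.33),down(0));arm.pause(.2);C,I=cam("wrist"),snapshot("wrist");cv2.imwrite("pics/rk.png",I)
for y in(-.167,-.267,-.367):
    X=C[1]@np.array([.52,y,.03])+C[2];uv=(C[0]@X)[:2]/X[2];u,v=uv.astype(int)
    m=I[v-60:v+70,u-12:u+12].max(2)<78; r=np.nonzero(m.sum(1)>4)[0]; h=handle(I,(u-13,v-60,u+13,v+70),78)
    print(y,[onz(C,q,.03)[:2].round(4) for q in h])
V=look();cv2.imwrite("pics/l4.png",V[1]);print(arm.read_time())
cv2.imwrite("pics/m5.png",np.vstack([I[:270],V[1][:290]]))
E
```

```text
stop x 0.5421 expect ~.5375 f [-8.4 -0.   4.1] 0.14567473358591754
[ 0.53821692 -0.16709372  0.09021871]
-0.167 [array([ 0.5549, -0.1697]), array([ 0.4866, -0.1718])]
-0.267 [array([ 0.5551, -0.2676]), array([ 0.4869, -0.2676])]
-0.367 [array([ 0.5553, -0.3655]), array([ 0.4872, -0.3643])]
95.825
```

View pics/m5.png

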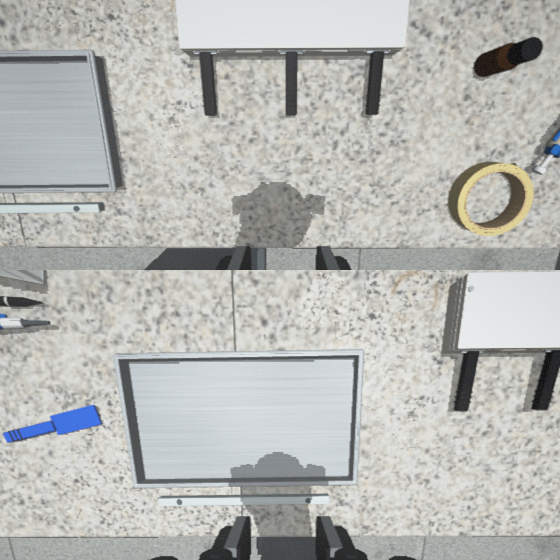

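Top half: all three handles stand out of slots 1, 3 and 5, with their ends at x≈0.487 (0.5575−0.070), so they are fully home. Bottom half: the tray is empty, with rim corners at (115,84), (364,80), (357,214) and (134,216). The gap at the strip is too narrow and too close for vertical fingers, so I push from inside against the far wall with both open fingers.

```bash
python3 - <<'E'
from pp import *
C=cam("wrist")
P={k:onz(C,v,.024)[:2] for k,v in dict(FL=(115,84),FR=(364,80),NR=(357,214),NL=(134,216)).items()};print({k:v.round(4) for k,v in P.items()})
o=sum(P.values())/4; d=P["FL"]-P["FR"]; yaw=np.arctan2(-d[0],d[1]); print(o,yaw)
goal=.374+.080+.090          # tray origin x: strip face + half depth + 90 mm
ax=np.array([np.cos(yaw),np.sin(yaw)]); p=o+ax*.045
arm.move_gripper(1.0); arm.movep([*p,.2],down(yaw)); arm.line_to([*p,.10],.1); arm.line_to([*p,.071],.04)
print("down",np.round(arm.read_ft_force(),1)); f0=np.array(arm.read_ft_force())
off=None
for i in range(60):
    p=p+[.003,0]; arm.line_to([*p,.071],.04); f=np.array(arm.read_ft_force())-f0
    if off is None and abs(f[0])>.8: off=p[0]-o[0]; print("contact",off,f.round(1))
    if abs(f[0])>15: print("stuck",f);break
    if off and p[0]-off>=goal: break
print(p,off,f.round(1))
arm.line_to([p[0]-.02,p[1],.071],.05); arm.line_to([p[0]-.02,p[1],.25],.12); arm.movep((.50,.08,.33),down(0)); arm.pause(.2)
C,I=cam("wrist"),snapshot("wrist");cv2.imwrite("pics/fin.png",I); print(arm.read_time())
E
```

```text
{'FL': array([0.5528, 0.2587]), 'FR': array([ 0.5565, -0.038 ]), 'NR': array([ 0.391 , -0.0404]), 'NL': array([0.3888, 0.2586])}
[0.47224769 0.10972775] 0.012620894891788928
down [-0.7  0.2 -0.2]
contact 0.050996416090345775 [ 1.  -0.9 -0.2]
[0.59524411 0.11029567] 0.050996416090345775 [-1.5  0.2  0.5]
108.5833
```

View pics/fin.png

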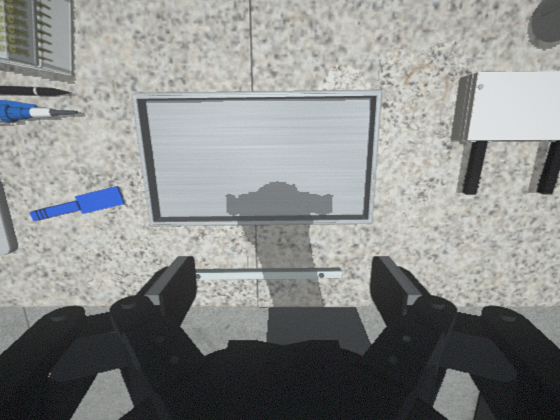

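Near rim corners are at (151,226) and (373,224). The contact reading was noise, so the tray is short of 90 mm. I'll measure and push the remainder.

```bash
cat > push.py <<'E'
from pp import *
def corners(d):
    C=cam("wrist");P={k:onz(C,v,.024)[:2] for k,v in d.items()};print({k:v.round(4) for k,v in P.items()})
    return sum(P.values())/4
E
python3 - <<'E'
from push import *
o=corners(dict(FL=(135,94),FR=(381,91),NR=(373,224),NL=(151,226)))
need=.544-o[0]; print(o,"need",need)
# last push ended with TCP at .5952, fingers touching the far wall
p=np.array([.5952-.02,.1103]); q=down(.0126)
arm.movep([*p,.2],q); arm.line_to([*p,.071],.08); x=.5952+need
arm.line_to([x,p[1],.071],.04); print(np.round(arm.read_ft_force(),1))
arm.line_to([x-.02,p[1],.071],.05); arm.line_to([x-.02,p[1],.25],.12); arm.movep((.50,.08,.33),down(0)); arm.pause(.2)
cv2.imwrite("pics/fin2.png",snapshot("wrist")); print(arm.read_time())
E
```

```text
{'FL': array([0.6095, 0.2567]), 'FR': array([ 0.6129, -0.0375]), 'NR': array([ 0.4461, -0.0417]), 'NL': array([0.4432, 0.2576])}
[0.52791014 0.10877954] need 0.01608985800174878
[-2.4 -0.2 -0.9]
115.0667
```

View pics/fin2.png

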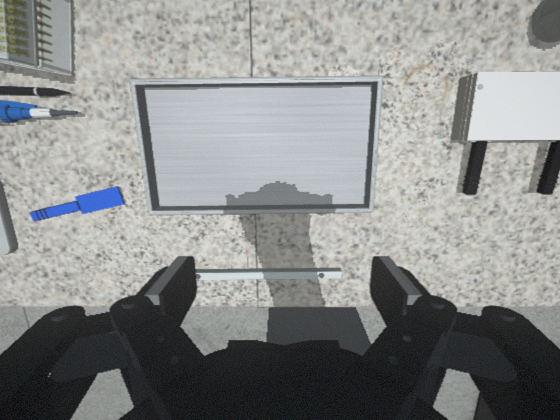

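The near rim is now at rows 212–214, about 15 mm farther than before, so the wall is roughly 9 cm clear of the strip and square to it. The tray is empty and the racked handles are unchanged.

```bash
python3 - <<'E'
from push import *
print(corners(dict(FL=(131,80),FR=(382,77),NR=(374,212),NL=(149,214))))
print(ticket.finish_job())
E
```

```text
{'FL': array([0.6253, 0.2594]), 'FR': array([ 0.6285, -0.0374]), 'NR': array([ 0.463 , -0.0418]), 'NL': array([0.4603, 0.2583])}
[0.54426138 0.10963138]
the job is handed in; nothing more can be done
None
```

I handed the job in, with no verdict returned: I docked the tray at the strip, racked all three scrapers fully home in slots 1, 3 and 5, and pushed the empty tray back to about 9 cm clear by pressing on its far wall from inside.

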